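# Open the push-and-turn bottle kept in the parts drawer

### The arm

A 7-joint arm with a two-finger parallel gripper is mounted at the origin on the work surface. World frame = base frame: x ahead of the robot, y to its left, z up, the work surface at z = 0. Lengths are in m, angles in rad, forces in N, time in s.
With the tool pointing down it reaches from about 0.4 to 0.85 m from the base axis. Payload 10.4 kg.
Tool frame: the origin (TCP) lies between the finger pads; the fingertips stand 22 mm ahead of it and the grasp point (between the pads) lies 3 mm ahead of it; z points along the fingers, y is the line along which they close (so a half turn about z gives the same grasp; the last joint's range is limited). The gripper opens to 85 mm and grips with 20 to 120 N. Pads are 22 mm wide; open, the fingers measure 114 mm over their backs; the gripper's body (76 mm by 85 mm) begins 54 mm behind the grasp point. The pads swing forward as they close: fully open they stand 13 mm farther back than shut.
Start: joints at [-1.293, 0.332, -0.065, 1.46, 0.022, 1.35, -0.088], TCP at [0.185, 0.597, 0.253] pointing down, gripper open.
Joint ranges: [-2.6, 2.6], [-0.5, 2.12], [-1.47, 1.34], [0.16, 2.42], [-1.27, 4.41], [0.06, 2.06], [-2.6, 2.6]. Speed limits (rad/s): [2.22, 2.22, 2.79, 2.79, 3.14, 3.14, 3.14].

### API

Orientations are given as a unit quaternion [x, y, z, w].
In Python, from workcell import manip, camera, ticket, boxes_of, outline_of gives the robot as it stands.
- The arm moves only by the tool carry_out, never from a script. Its argument "deltas" is a list of rows, each a list of 5 numbers: the shift along the tool's x, y, z as a fraction of full scale, then the turn about the tool's z as a fraction of full scale, then the opening, from -1 (shut) to 1 (fully open), so that 0 is half open. In form: [[tx, ty, tz, spin, gripper], ...]. A call has 1 to 20 rows; each row is the pose to reach, as a shift and turn from the pose commanded when the call began, along the tool's axes at that moment; what a row does not reach only later rows make up. Full scale, the value 1, is 150 mm for a shift and 30 degrees for a turn. A row lasts 1/8 s, in which the tool goes at most 62.5 mm and 10.7 degrees, less where a joint would pass 70% of its speed; a pose out of reach is approached as far as the arm can. A call with a number of a shift or a turn outside -1 to 1 is refused whole. A call with a gripper value outside its range is refused whole. The fingers move at their own pace and stop on an object; "force" is the grip in N (left out, the last holds). Time passes only in rows, so rows that repeat a pose let the fingers close. It gives the time, the measured TCP pose, the force, the opening and the grip force at its end, in the units of the state.
- manip.get_obs(): the state, without advancing time (a new reading comes with each control period).
- camera(name): name is "scene" or "top" or "wrist"; returns a dict with "img" (384x512x3 uint8, red, green, blue), "depth" (384x512 float32, m along the optical axis (not along the pixel's ray), 0 where there is no reading), "vertical_fov" (degrees; the focal length in pixels is half the picture's height over the tangent of half this angle, whatever the lens; pixels are square), "cx", "cy" (the principal point, pixels), "k1" (the pictures are not rectified: a ray, as slopes to the right and down, at radius r is drawn at 1 + k1 r^2 times it, then the intrinsics apply), "R" (3x3) and "t" (3): a world point X has camera coordinates R X + t. Camera axes: x right, y down, z forward; pixel columns grow to the right and rows downward; lengths in m; the calibration is good to about 2 mm. A picture is of the moment at which its call begins.
- ticket.hand_in(): hands the job in; it is judged then, once.
Trained networks look in a picture, given as the dict that the camera call returned (one of the last four; its "shot" number tells which), for a name from the list of things; names that differ only in an ending like _2 or _b are one class to them, and where a whole thing is asked for, a point or a joint stands for the part that bears it (a point fixed in the world has none). Each returns a list of dicts, best first, with "conf" (0 to 1); they miss things now and then, are a little off and sometimes report something else, mostly with a low value. They report only what shows in the picture. A call takes as long as a camera call.
- boxes_of(query, picture): "position" ([x, y, z] in m, in world coordinates, good to about 4 mm: the middle of the surface that is visible of it).
- outline_of(query, picture): "region" (384x512 bool, what is visible of it).
The state is a dict: "clock": time; "joint_pos": joint angles; "joint_velocities": joint speeds; "tau": joint torques, N m; "position": TCP position; "ee_rot": TCP orientation; "ft_force": force on the tool from outside, world axes, zero at the start; "torque": the same for the moment, N m; "grip_width": opening from 0.0 (shut) to 1.0 (fully open); "grasp_force": force on a finger pad.
Only numpy, scipy, OpenCV 4.12 (cv2) and the standard library are available. Lean on these libraries where they do the work, as an engineer would, in place of code of your own. Each camera call takes 0.05 s, during which the arm holds its last target. There are 200 camera calls.

### The job

Pull the red cabinet's drawer out to its stop and leave it fully out. Then free the red push-and-turn safety cap of the white bottle standing in it (press it down and, keeping it pressed, twist it counter-clockwise seen from above until it comes off), lift it about 6 cm straight up and finish while holding it there, level and still, over the open bottle. Leave the mower wheel, the muffler and the axle bolt where they lie.

Things in the scene. Friction and masses are not known exactly. Their poses are not given: they have to be found in the camera images.
- drawer (a joint): Travel of the drawer in m: 0 shut, 0.17 at its stop. It slides out along the -x axis of point handle (roughly towards the robot), resists with about 3 N plus 12 N per m/s, and stays where it is left. The cabinet, red steel, 240 deep x 200 wide x 160 mm high, is fixed to the bench; the drawer's grey front panel reaches 146 mm above the bench, its side walls 45 mm.
- handle (a point): Middle of the drawer's steel bar handle: round level bar 10 mm thick, 96 mm long, along this point's y axis, 140 mm above the bench (20 mm below the cabinet's top), 40 mm in front of the drawer's front panel (35 mm clear gap behind the bar). x axis: horizontally from the handle into the cabinet; z up. Moves with the drawer.
- mouth (a point): Centre of the top of the bottle's neck, inside the cap, 118.5 mm above the bench; axes as point handle, 125 mm from it along +x; moves with the drawer. Inside the cabinet while shut, 97 mm in front of it at the stop. White bottle with orange band, 64 mm square up to 85 mm above the bench, then a 40 mm round shoulder up to 95 mm, neck 26 mm; wedged in a black well, it neither turns nor lifts.
- cap_center (a point): Centre, half-way up, of the loose red round safety cap: 50 mm diameter, 31 mm high, ribbed, about 35 g; z up, x axis along the white bar on its top. On the bottle it is coaxial with the neck, its centre level with point mouth (118.5 mm above the bench; lower rim at 103, top at 134 mm). Nothing but the bottle stands within 70 mm of it once the drawer is out.
- cap: The same cap, origin at the centre of its lower rim. A spring of 5 N holds it up in locking notches: it cannot turn until pressed down at least 5 mm (about 8 N; hard bottom at 7.5 mm, 9 N). Pressed, it turns counter-clockwise only (seen from above), is free from 50 to 130 degrees of turn (aim for 65 to 85) and then lifts straight off; the spring pops it up by 3 mm.
- mower_wheel: Bystander: mud-caked grey plastic mower wheel lying flat to one side of the drawer's path, 170 mm diameter, 46 mm high; origin at the centre of its underside.
- muffler: Bystander: rusty cast muffler, 104 x 79 x 57 mm with a 26 mm pipe stub, to the other side of the drawer's path; origin at the centre of its underside.
- axle_bolt: Bystander: bent steel wheel axle bolt, 12 mm thick, about 120 mm long, lying on the boards between the robot's foot and the drawer's path; origin at the underside of its middle.

How it is judged:
On the way, in this order (a step that is already met when the one before it is completed fails the run):
1. the drawer is pulled out to its stop (value of joint drawer above 0.16 m and horizontal distance between cap_center and mouth below 0.01 m), for 0.1 s.
2. the cap is pressed down on the bottle by at least 3.5 mm (value of joint drawer above 0.15 m and horizontal distance between cap_center and mouth below 0.01 m and z of cap_center in the frame of mouth below -0.0035 m).
3. the cap, still on the neck, has been turned by more than 40 degrees (value of joint drawer above 0.15 m and horizontal distance between cap_center and mouth below 0.015 m and z of cap_center in the frame of mouth below 0.012 m and angle between the x axis of cap_center and the x axis of mouth, either way round above 0.7 rad).
At the end, for the whole second after the job is handed in: The drawer is still out (more than 150 of 170 mm); the fingers hold the cap, level within 17 degrees and still (under 30 mm/s), 35 to 110 mm above where it sat on the bottle and within 30 mm of the bottle's axis sideways (value of joint drawer above 0.15 m and z of cap_center in the frame of mouth between 0.035 and 0.11 m and horizontal distance between cap_center and mouth below 0.03 m and angle between cap_center's own z axis and vertical below 0.3 rad and contact force between the fingers and cap above 1 N and linear speed of cap below 0.03 m/s); the arm keeps its last pose, push and grip.
It fails at once if the mower wheel is shoved more than 25 mm (distance of mower_wheel from where it was at the start of the episode above 0.025 m).
It fails at once if the muffler is shoved more than 25 mm (distance of muffler from where it was at the start of the episode above 0.025 m).
It fails at once if the axle bolt is shoved more than 25 mm (distance of axle_bolt from where it was at the start of the episode above 0.025 m).
It also fails if it takes over 54 s, if anything falls off the work surface, if the arm or the gripper's body presses on something with over 40 N, if the wrist force passes 120 N, or if a joint passes its speed limit or range.

## Working session

There is one attempt and no reset: what is moved stays moved. The work goes in short steps, Python scripts to look and compute and a tool call to move; the robot and the scene stay as the last step left them, time stands still between calls to the robot, and variables do not carry over. Pictures are saved under pics/ and viewed, at most 10 in all, crops included, and the job is handed in when it is done.

Besides the shell and the picture viewer there is one more tool, called after ">>>" as a command line: name --pt "numbers of a row" for each row, then --argument value for the rest. carry_out: Moves the arm, as the interface text tells. Its arguments: {"type":"object","properties":{"deltas":{"type":"array","items":{"type":"array","items":{"type":"number"}}},"force":{"type":"number"}},"required":["deltas"]}

```bash
mkdir -p pics; cat > h.py <<'E'
import numpy as np, cv2
from workcell import manip, camera, ticket, boxes_of, outline_of
from scipy.spatial.transform import Rotation as Rn
def pts(p):
    h,w=p["depth"].shape; f=h/2/np.tan(np.radians(p["vertical_fov"]/2))
    v,u=np.mgrid[:h,:w].astype(float)
    K=np.array([[f,0,p["cx"]],[0,f,p["cy"]],[0,0,1]])
    n=cv2.undistortPoints(np.stack([u.ravel(),v.ravel()],1)[:,None],K,np.array([p["k1"],0,0,0,0.]))[:,0].reshape(h,w,2)
    d=p["depth"]; c=np.dstack([n[...,0]*d,n[...,1]*d,d])
    return (c-p["t"])@p["R"]
E
python3 - <<'E'
from h import *
o=manip.get_obs(); print({k:np.round(v,3) for k,v in o.items()})
s=camera("scene"); t=camera("top")
cv2.imwrite("pics/a.png",cv2.resize(np.vstack([s["img"],t["img"]])[...,::-1],(400,600)) if 0 else np.hstack([cv2.resize(x["img"],(400,300)) for x in (s,t)])[...,::-1])
cv2.imwrite("pics/t.png",t["img"][...,::-1])
cv2.imwrite("pics/s.png",s["img"][...,::-1])
for q in ["handle","drawer","mower_wheel","muffler","axle_bolt","cap"]:
    for n,p in (("s",s),("t",t)):
        P=pts(p)
        print(q,n,[(np.round(b["position"],3),round(b["conf"],2)) for b in boxes_of(q,p)[:2]])
        for r in outline_of(q,p)[:1]:
            X=P[r["region"]&(p["depth"]>0)]
            print("   ",r["conf"],len(X),np.round(np.percentile(X,[2,50,98],axis=0),3).tolist())
E
```

```text
{'clock': np.float64(0.0), 'joint_pos': array([-1.293,  0.333, -0.065,  1.461,  0.022,  1.35 , -0.088]), 'joint_velocities': array([ 0.001, -0.001,  0.001,  0.002, -0.001, -0.   ,  0.001]), 'tau': array([-1.0000e-03, -6.2545e+01,  4.9000e-02, -3.9158e+01,  1.6000e-02,
        1.0000e-02,  0.0000e+00]), 'position': array([0.185, 0.597, 0.253]), 'ee_rot': array([ 0.15 ,  0.989, -0.001, -0.   ]), 'ft_force': array([-0.711, -0.82 , -0.517]), 'torque': array([-0.013,  0.039,  0.021]), 'grasp_force': np.float64(0.0), 'grip_width': np.float64(1.003)}
handle s [(array([0.658, 0.122, 0.142]), 0.52)]
    0.62 698 [[0.474, -0.48, 0.004], [0.529, -0.426, 0.042], [0.576, -0.389, 0.06]]
handle t [(array([0.671, 0.079, 0.132]), 0.88)]
    0.55 1274 [[0.629, -0.017, 0.001], [0.674, 0.076, 0.128], [0.719, 0.166, 0.149]]
drawer s [(array([0.657, 0.123, 0.146]), 0.51)]
    0.85 150 [[0.633, 0.038, 0.076], [0.645, 0.112, 0.143], [0.702, 0.177, 0.148]]
drawer t [(array([0.674, 0.076, 0.128]), 0.79)]
mower_wheel s [(array([0.531, 0.428, 0.038]), 0.71)]
    0.8 3208 [[0.444, 0.348, 0.007], [0.537, 0.431, 0.037], [0.603, 0.505, 0.048]]
mower_wheel t [(array([0.515, 0.416, 0.041]), 0.57)]
    0.82 2804 [[0.439, 0.337, 0.021], [0.514, 0.414, 0.037], [0.59, 0.494, 0.048]]
muffler s [(array([ 0.523, -0.427,  0.042]), 0.97)]
    0.65 686 [[0.475, -0.48, 0.006], [0.529, -0.426, 0.042], [0.575, -0.389, 0.06]]
muffler t [(array([ 0.511, -0.438,  0.056]), 0.95)]
    0.67 1057 [[0.459, -0.484, 0.018], [0.512, -0.437, 0.053], [0.572, -0.394, 0.06]]
axle_bolt s [(array([0.406, 0.029, 0.015]), 0.65)]
    0.57 130 [[0.345, 0.012, -0.001], [0.407, 0.031, 0.011], [0.449, 0.04, 0.021]]
axle_bolt t [(array([0.388, 0.027, 0.012]), 0.5)]
    0.66 143 [[0.336, 0.005, 0.004], [0.381, 0.026, 0.011], [0.444, 0.033, 0.02]]
cap s []
cap t []
```

View pics/t.png

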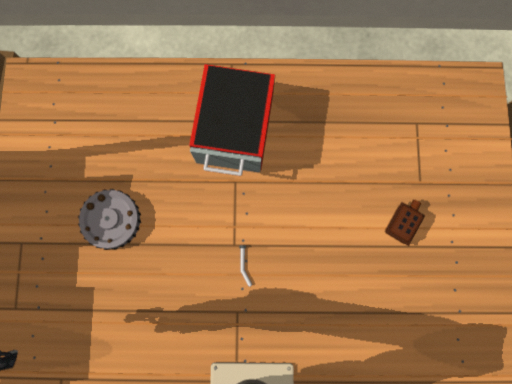

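```bash
python3 - <<'E'
from h import *
t=camera("top");P=pts(t)
m=(t["depth"]>0)&(P[...,2]>.12)&(P[...,2]<.20)&(P[...,0]>.58)&(P[...,1]<.3)&(P[...,1]>-.2)
# cabinet top
c=m&(P[...,2]>.152); X=P[c]; print("cab",len(X),np.median(X[:,2]),cv2.minAreaRect(X[:,:2].astype(np.float32)*1000), X.min(0),X.max(0))
r=outline_of("drawer",t) or outline_of("handle",t)
R=r[0]["region"]; 
vs,us=np.where(R); print(us.min(),us.max(),vs.min(),vs.max())
X=P[m&~c]; print("low",len(X),cv2.minAreaRect(X[:,:2].astype(np.float32)*1000))
for k in X[np.argsort(X[:,0])][::max(1,len(X)//25)]: print(np.round(k,3))
E
```

```text
cab 6099 0.16029734033257834 ((805.6127319335938, 56.96922302246094), (200.7053680419922, 243.5885467529297), 81.72874450683594) [ 0.67113436 -0.05685678  0.15200423] [0.93754086 0.17300605 0.16841438]
191 260 148 174
low 703 ((771.176025390625, 61.91487121582031), (200.54580688476562, 286.3927917480469), 81.69514465332031)
[0.624 0.04  0.144]
[0.63  0.053 0.144]
[0.633 0.067 0.142]
[0.635 0.088 0.142]
[0.638 0.089 0.142]
[0.641 0.1   0.141]
[0.649 0.124 0.142]
[ 0.66  -0.017  0.124]
[0.663 0.13  0.14 ]
[ 0.666 -0.006  0.146]
[ 0.669 -0.     0.146]
[0.67  0.032 0.148]
[0.672 0.057 0.131]
[0.674 0.065 0.145]
[0.675 0.076 0.14 ]
[0.677 0.096 0.132]
[0.678 0.102 0.126]
[0.68  0.032 0.144]
[0.682 0.068 0.146]
[0.684 0.122 0.146]
[0.686 0.087 0.142]
[0.687 0.119 0.144]
[0.689 0.17  0.136]
[0.692 0.13  0.147]
[0.696 0.165 0.151]
[ 0.878 -0.055  0.136]
```

The top view shows the cabinet at px (232,110) and its bar handle at (224,171). The bar centre comes out near (0.636, 0.082), consistent with the cabinet's geometry. The handle's x axis is yawed about -8.3°, and the wheel, muffler and bolt are all clear of the path.

```bash
cat >> h.py <<'E'
def to(x,y,z,yaw=None):
    """print remaining shift (fraction of full scale, tool axes), spin to bring tool y to yaw deg"""
    o=manip.get_obs(); M=Rn.from_quat(o["ee_rot"]).as_matrix()
    d=M.T@(np.array([x,y,z])-o["position"])/.15
    s=0
    if yaw is not None:
        cur=np.degrees(np.arctan2(M[1,1],M[0,1])); s=-((yaw-cur+90)%180-90)/30
    print("frac",np.round(d,3),"spin",round(s,3),"z",np.round(M[:,2],3),"pos",np.round(o["position"],4),"q",np.round(o["joint_pos"],2),"f",np.round(o["ft_force"],1),"grip",o["grip_width"],o["grasp_force"],"t",o["clock"])
E
```

>>> carry_out --pt "-0.2 -0.12 0 0.2 1" --pt "-0.4 -0.24 0 0.4 1" --pt "-0.6 -0.36 0 0.6 0.5" --pt "-0.8 -0.48 0 0.8 0" --pt "-0.97 -0.6 0 1 -0.2" --pt "-0.97 -0.6 0 1 -0.2"

```text
clock: 2.15
position: [0.2996, 0.466, 0.2537]
ee_rot: [0.403, 0.915, 0.0, 0.0]
ft_force: [-0.3, 0.1, -0.8]
grip_width: 0.398
grasp_force: 0.0
```

```bash
python3 -c "
from h import *
to(.6355,.082,.253,-8.3)"
```

```text
frac [-3.401 -0.077  0.007] spin 1.693 z [ 0.001  0.    -1.   ] pos [0.2996 0.466  0.2537] q [-1.15  0.17  0.08  1.66 -0.01  1.31 -0.33] f [-0.3  0.1 -0.8] grip 0.3982762587896063 0.0 t 2.15
```

>>> carry_out --pt "-0.25 0 0 0 -0.3" --pt "-0.5 0 0 0 -0.3" --pt "-0.75 0 0 0 -0.3" --pt "-1 0 0 0 -0.3"

```text
clock: 2.65
position: [0.3995, 0.3578, 0.2534]
ee_rot: [0.399, 0.917, 0.0, -0.0]
ft_force: [-0.7, -0.4, -0.3]
grip_width: 0.348
grasp_force: 0.0
```

>>> carry_out --pt "-0.25 0 0 0.2 -0.3" --pt "-0.5 0 0 0.4 -0.3" --pt "-0.75 0 0 0.6 -0.3" --pt "-1 -0.05 0 0.8 -0.3"

```text
clock: 3.15
position: [0.4966, 0.2419, 0.2532]
ee_rot: [0.585, 0.811, 0.0, 0.0]
ft_force: [0.2, -0.3, -1.1]
grip_width: 0.352
grasp_force: 0.0
```

```bash
python3 -c "
from h import *
to(.6355,.082,.253,-8.3)"
```

```text
frac [-1.304e+00  5.420e-01  1.000e-03] spin 0.89 z [ 0.  0. -1.] pos [0.4966 0.2419 0.2532] q [-0.83  0.17  0.33  1.67 -0.06  1.31 -0.17] f [ 0.2 -0.3 -1.1] grip 0.3518116021658774 0.0 t 3.15
```

>>> carry_out --pt "-0.25 0.1 0 0.22 -0.3" --pt "-0.5 0.2 0 0.44 -0.3" --pt "-0.75 0.3 0 0.66 -0.3" --pt "-1 0.4 0 0.89 -0.3" --pt "-1 0.4 0 0.89 -0.3"

```text
clock: 3.78
position: [0.6023, 0.1163, 0.253]
ee_rot: [0.757, 0.653, -0.0, 0.001]
ft_force: [-0.5, 0.2, 0.2]
grip_width: 0.353
grasp_force: 0.0
```

```bash
python3 -c "
from h import *
to(.6355,.082,.253,-8.3)"
```

```text
frac [-0.193  0.252  0.001] spin -0.006 z [ 0.    -0.002 -1.   ] pos [0.6023 0.1163 0.253 ] q [-0.65  0.32  0.49  1.52 -0.15  1.34 -0.3 ] f [-0.5  0.2  0.2] grip 0.35293890493126145 0.0 t 3.775
```

>>> carry_out --pt "-0.1 0.12 0 0 -0.3" --pt "-0.19 0.25 0 0 -0.3" --pt "-0.19 0.25 0.1 0 -0.3" --pt "-0.19 0.25 0.2 0 -0.3" --pt "-0.19 0.25 0.2 0 -0.3"

```text
clock: 4.4
position: [0.6326, 0.0877, 0.2213]
ee_rot: [0.754, 0.657, -0.001, -0.001]
ft_force: [-0.0, -1.3, -0.9]
grip_width: 0.347
grasp_force: 0.0
```

```bash
python3 - <<'E'
from h import *
w=camera("wrist");P=pts(w)
cv2.imwrite("pics/w1.png",w["img"][...,::-1])
for b in boxes_of("handle",w)[:2]: print(b)
M=(w["depth"]>0)&(np.abs(P[...,2]-.142)<.006)&(P[...,0]<.663)&(P[...,0]>.6)
X=P[M]; print(len(X), cv2.minAreaRect(X[:,:2].astype(np.float32)*1000) if len(X) else 0)
to(.6355,.082,.14,-8.3)
E
```

```text
{'position': [0.6844, 0.1124, 0.1451], 'conf': 0.69}
2864 ((644.1547241210938, 84.52496337890625), (104.9243392944336, 24.79227066040039), 81.51702880859375)
frac [-0.033  0.018  0.555] spin 0.014 z [-0.  0. -1.] pos [0.6336 0.0873 0.2233] q [-0.58  0.4   0.49  1.48 -0.19  1.3  -0.21] f [-0.5  0.4  0. ] grip 0.3471813317988751 0.0 t 4.5
```

View pics/w1.png

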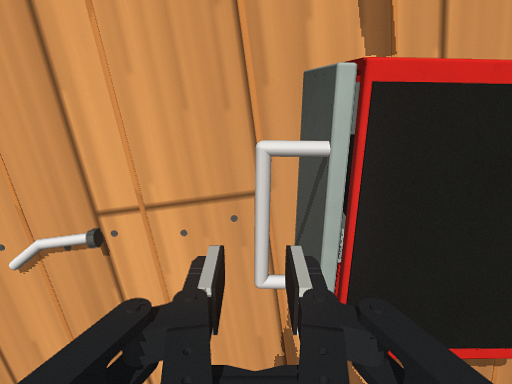

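The wrist view shows the bar vertical at column 264 (rows 145–285) between finger columns 215 and 290. I'll measure it.

```bash
python3 - <<'E'
from h import *
w=camera("wrist");P=pts(w)
for r in (145,165,200,230,260,280): print(r,np.round(P[r,262:267].mean(0),4), w["depth"][r,262:267])
E
```

```text
145 [0.6458 0.134  0.1447] [0.19950639 0.20054798 0.20085202 0.20001079 0.20090479]
165 [0.6442 0.1216 0.1448] [0.20321608 0.20452982 0.20417029 0.20470554 0.20512038]
200 [0.6412 0.0983 0.1436] [0.21284114 0.21209225 0.2132492  0.21396992 0.21320182]
230 [0.6385 0.0774 0.1442] [0.21875142 0.2190036  0.21933751 0.21990956 0.21976972]
260 [0.6376 0.0774 0.1831] [0.2266037  0.         0.22792482 0.22785375 0.23062982]
280 [0.6335 0.0387 0.1441] [0.23216447 0.23265569 0.23144493 0.23196091 0.23245516]
```

>>> carry_out --pt "0 0.04 0 0 -0.3" --pt "0 0.04 0.15 0 -0.3" --pt "0 0.04 0.3 0 -0.3" --pt "0 0.04 0.45 0 -0.3" --pt "0 0.04 0.53 0 -0.3" --pt "0 0.04 0.53 0 -1" --pt "0 0.04 0.53 0 -1" --pt "0 0.04 0.53 0 -1" --pt "0 0.04 0.53 0 -1" --force 60

```text
clock: 5.68
position: [0.6371, 0.0859, 0.1432]
ee_rot: [0.754, 0.657, -0.002, -0.002]
ft_force: [-15.0, -0.1, -0.4]
grip_width: 0.091
grasp_force: 58.4
```

```bash
python3 -c "
from h import *
to(.639,.086,.14,-8.3)"
```

```text
frac [0.002 0.012 0.021] spin 0.013 z [-0.007  0.    -1.   ] pos [0.6371 0.0859 0.1432] q [-0.56  0.48  0.47  1.56 -0.23  1.17 -0.18] f [-15.   -0.1  -0.4] grip 0.09103367901563153 58.37282180786133 t 5.675
```

>>> carry_out --pt "0 -0.05 0 0 -1" --pt "0 -0.15 0 0 -1" --pt "0 -0.25 0 0 -1" --pt "0 -0.35 0 0 -1" --pt "0 -0.45 0 0 -1" --pt "0 -0.55 0 0 -1" --pt "0 -0.65 0 0 -1" --pt "0 -0.75 0 0 -1" --pt "0 -0.85 0 0 -1" --pt "0 -0.95 0 0 -1" --pt "0 -0.98 0 0 -1"

```text
clock: 7.05
position: [0.4931, 0.107, 0.1432]
ee_rot: [0.754, 0.657, 0.0, -0.001]
ft_force: [4.8, 5.9, -19.3]
grip_width: 0.092
grasp_force: 58.6
```

>>> carry_out --pt "0 -0.05 0 0 -1" --pt "0 -0.1 0 0 -1" --pt "0 -0.14 0 0 -1" --pt "0 -0.17 0 0 -1" --pt "0 -0.17 0 0 -1"

```text
clock: 7.68
position: [0.4687, 0.1105, 0.1432]
ee_rot: [0.754, 0.657, 0.001, -0.0]
ft_force: [6.0, 6.9, -21.2]
grip_width: 0.097
grasp_force: 59.4
```

```bash
python3 -c "
from h import *
to(.6371-.1682,.0859+.0245,.143,-8.3)"
```

```text
frac [-0.001  0.001  0.002] spin 0.014 z [ 0.001  0.001 -1.   ] pos [0.4687 0.1105 0.1432] q [-0.76  0.11  0.46  1.99 -0.06  1.06 -0.41] f [  6.    6.9 -21.2] grip 0.09735654863106591 59.39112961292267 t 7.675
```

>>> carry_out --pt "0 -0.02 0 0 -1" --pt "0 -0.04 0 0 -1" --pt "0 -0.04 0 0 -1"

```text
clock: 8.05
position: [0.4684, 0.1106, 0.1435]
ee_rot: [0.755, 0.656, 0.006, 0.004]
ft_force: [43.6, 7.5, -55.2]
grip_width: 0.087
grasp_force: 57.7
```

>>> carry_out --pt "0 0.03 0 0 -1" --pt "0 0.03 0 0 -0.3" --pt "0 0.03 0 0 -0.3" --pt "0 0.03 0 0 -0.3" --pt "0 0.03 -0.15 0 -0.3" --pt "0 0.03 -0.4 0 -0.3" --pt "0 0.03 -0.7 0 0.2" --pt "0 0.03 -0.8 0 1" --pt "0 0.03 -0.8 0 1"

```text
clock: 9.18
position: [0.4679, 0.1097, 0.2645]
ee_rot: [0.754, 0.656, 0.001, 0.0]
ft_force: [-1.8, 0.4, -0.9]
grip_width: 0.96
grasp_force: 0.0
```

```bash
python3 -c "
from h import *
to(.4687+.1237,.1105-.018,.26,-8.3)"
```

```text
frac [0.001 0.838 0.031] spin 0.012 z [ 0.002  0.001 -1.   ] pos [0.4679 0.1097 0.2645] q [-0.78 -0.02  0.45  1.84  0.01  1.32 -0.47] f [-1.8  0.4 -0.9] grip 0.9601986208368984 0.0 t 9.175
```

>>> carry_out --pt "0 0.2 0 0 1" --pt "0 0.4 0 0 1" --pt "0 0.6 0 0 1" --pt "0 0.75 0 0 1" --pt "0 0.83 0 0 1" --pt "0 0.83 0 0 1"

```text
clock: 9.93
position: [0.5906, 0.0921, 0.2626]
ee_rot: [0.755, 0.656, -0.001, -0.0]
ft_force: [-0.1, 0.5, -0.2]
grip_width: 1.0
grasp_force: 0.0
```

```bash
python3 - <<'E'
from h import *
w=camera("wrist");t=camera("top")
cv2.imwrite("pics/w2.png",w["img"][...,::-1])
for n,p in (("w",w),("t",t)):
    P=pts(p)
    for q in("cap","handle"):
        print(n,q,[(np.round(b["position"],4),round(b["conf"],2)) for b in boxes_of(q,p)[:2]])
    hsv=cv2.cvtColor(p["img"],cv2.COLOR_RGB2HSV)
    M=(p["depth"]>0)&(abs(P[...,2]-.134)<.004)&(np.hypot(P[...,0]-.592,P[...,1]-.0925)<.04)
    X=P[M]
    if len(X)>5: print(len(X),np.median(X[:,2]),cv2.minEnclosingCircle(X[:,:2].astype(np.float32)*1000))
to(.592,.0925,.124)
E
```

```text
w cap [(array([0.5958, 0.0922, 0.1331]), 0.85)]
w handle [(array([0.5907, 0.1112, 0.0197]), 0.64)]
2853 0.1342613584829582 ((592.3009643554688, 91.42963409423828), 25.09265899658203)
t cap []
t handle [(array([0.6172, 0.0291, 0.0176]), 0.87)]
frac [-0.     0.01   0.934] spin 0 z [ 0.     0.001 -1.   ] pos [0.5904 0.0927 0.264 ] q [-0.66  0.28  0.53  1.55 -0.15  1.35 -0.26] f [ 0.  -0.4  0.5] grip 1.0009394080008103 0.0 t 10.225
```

View pics/w2.png

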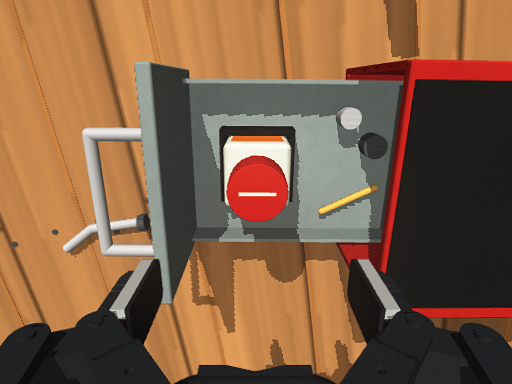

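The cap is at px (257,190) with its white bar level. Its centre is (0.592, 0.091) and its top is at z 0.134, as expected, so I'll descend and grip.

>>> carry_out --pt "0 0.01 0.2 0 1" --pt "0 0.01 0.4 0 1" --pt "0 0.01 0.55 0 1" --pt "0 0.01 0.7 0 1" --pt "0 0.01 0.82 0 1" --pt "0 0.01 0.92 0 1" --pt "0 0.01 0.92 0 1" --pt "0 0.01 0.92 0 -1" --pt "0 0.01 0.92 0 -1" --pt "0 0.01 0.92 0 -1" --pt "0 0.01 0.92 0 -1" --pt "0 0.01 0.92 0 -1" --force 50

```text
clock: 11.72
position: [0.5928, 0.0923, 0.1263]
ee_rot: [0.754, 0.656, 0.001, 0.0]
ft_force: [-0.3, -0.3, 4.8]
grip_width: 0.567
grasp_force: 51.8
```

```bash
python3 - <<'E'
from h import *
to(.5923,.0914,.124)
E
```

```text
frac [-0.006 -0.002  0.015] spin 0 z [ 0.001  0.    -1.   ] pos [0.5928 0.0923 0.1263] q [-0.63  0.4   0.5   1.7  -0.21  1.09 -0.2 ] f [-0.3 -0.3  4.8] grip 0.5665527673438151 51.8170372210443 t 11.725
```

Gripped on about 48 mm. Now press.

>>> carry_out --pt "0 0 0.02 0 -1" --pt "0 0 0.03 0 -1" --pt "0 0 0.04 0 -1" --pt "0 0 0.05 0 -1" --pt "0 0 0.05 0 -1"

```text
clock: 12.35
position: [0.5931, 0.0922, 0.1195]
ee_rot: [0.754, 0.656, 0.001, 0.0]
ft_force: [-1.7, -0.4, 11.6]
grip_width: 0.578
grasp_force: 52.7
```

>>> carry_out --pt "0 0 0 -0.2 -1" --pt "0 0 0 -0.4 -1" --pt "0 0 0 -0.6 -1" --pt "0 0 0 -0.8 -1" --pt "0 0 0 -1 -1" --pt "0 0 0 -1 -1"

```text
clock: 13.1
position: [0.5932, 0.0924, 0.1194]
ee_rot: [0.558, 0.83, 0.001, 0.001]
ft_force: [-0.8, 0.4, 11.0]
grip_width: 0.567
grasp_force: 52.6
```

```bash
python3 - <<'E'
from h import *
w=camera("wrist"); cv2.imwrite("pics/w3.png",w["img"][...,::-1])
to(.5923,.0914,.124)
E
```

```text
frac [-0.004 -0.008 -0.03 ] spin 0 z [ 0.002  0.001 -1.   ] pos [0.5932 0.0925 0.1195] q [-0.55  0.4   0.4   1.7  -0.17  1.07  0.29] f [-1.   0.8 11.3] grip 0.5732103142818221 52.583700749091804 t 13.15
```

View pics/w3.png

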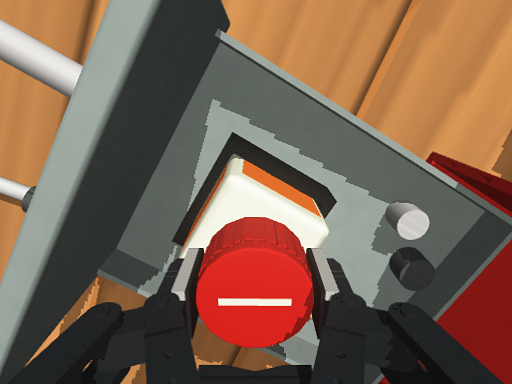

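The white bar at (255,302) is still level in the gripper's view while the drawer has rotated about 30°, so the cap is turning with the fingers. I'll keep twisting to about 75°.

>>> carry_out --pt "0 0 0 -0.2 -1" --pt "0 0 0 -0.4 -1" --pt "0 0 0 -0.6 -1" --pt "0 0 0 -0.8 -1" --pt "0 0 0 -1 -1" --pt "0 0 0 -1 -1"

```text
clock: 13.9
position: [0.5929, 0.0924, 0.1194]
ee_rot: [0.324, 0.946, 0.001, 0.001]
ft_force: [-2.6, -0.8, 10.8]
grip_width: 0.569
grasp_force: 52.7
```

>>> carry_out --pt "0 0 0 -0.2 -1" --pt "0 0 0 -0.4 -1" --pt "0 0 0 -0.55 -1" --pt "0 0 0 -0.55 -1" --pt "0 0 0 -0.55 -1"

```text
clock: 14.52
position: [0.5929, 0.0923, 0.1195]
ee_rot: [0.186, 0.983, 0.0, 0.001]
ft_force: [-1.8, -0.8, 11.8]
grip_width: 0.573
grasp_force: 52.7
```

>>> carry_out --pt "0 0 -0.03 0 -1" --pt "0 0 -0.06 0 -1" --pt "0 0 -0.09 0 -1" --pt "0 0 -0.12 0 -1"

```text
clock: 15.02
position: [0.5918, 0.0922, 0.1359]
ee_rot: [0.186, 0.983, -0.0, -0.001]
ft_force: [-0.1, -0.5, -0.4]
grip_width: 0.568
grasp_force: 51.6
```

```bash
python3 - <<'E'
from h import *
w=camera("wrist"); cv2.imwrite("pics/w4.png",w["img"][...,::-1])
to(.5923,.0914,.124,-8.3)
E
```

```text
frac [-0.003 -0.005  0.084] spin 2.562 z [-0.001  0.    -1.   ] pos [0.5921 0.0922 0.1366] q [-0.44  0.37  0.26  1.68 -0.1   1.1   1.04] f [ 0.3  0.4 -0.3] grip 0.5676797324414637 51.5774092823267 t 15.075
```

View pics/w4.png

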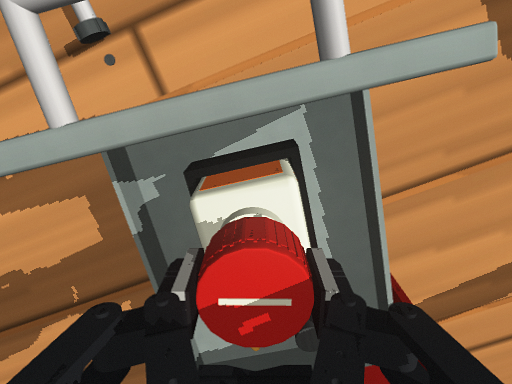

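The cap has turned about 77° with the fingers (bar at (255,302)), the neck shows at (250,213), and there is no pulling force, so it is free. Next I'll lift it.

>>> carry_out --pt "0 0 -0.05 0 -1" --pt "0 0 -0.12 0 -1" --pt "0 0 -0.19 0 -1" --pt "0 0 -0.26 0 -1" --pt "0 0 -0.31 0 -1" --pt "0 0 -0.34 0 -1" --pt "0 0 -0.34 0 -1" --pt "0 0 -0.34 0 -1" --pt "0 0 -0.34 0 -1" --pt "0 0 -0.34 0 -1"

```text
clock: 16.32
position: [0.5922, 0.0922, 0.187]
ee_rot: [0.186, 0.983, -0.0, -0.0]
ft_force: [-0.9, -0.4, -0.1]
grip_width: 0.574
grasp_force: 51.6
```

```bash
python3 - <<'E'
from h import *
w=camera("wrist"); cv2.imwrite("pics/w5.png",w["img"][...,::-1])
to(.5923,.0914,.188)
E
```

```text
frac [-0.002 -0.005 -0.006] spin 0 z [-0.  0. -1.] pos [0.5923 0.0922 0.1871] q [-0.45  0.32  0.27  1.63 -0.09  1.2   1.03] f [-0.9  0.2  0.7] grip 0.5707923702774363 51.583002749830484 t 16.375
```

View pics/w5.png

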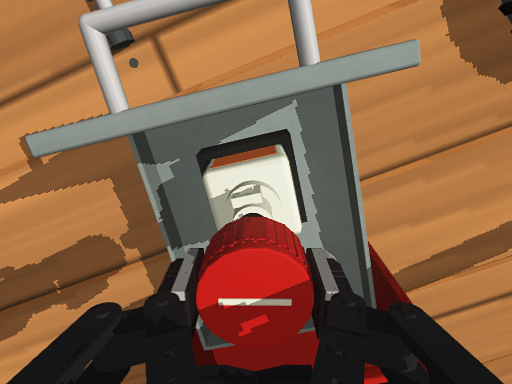

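The cap is held level at (255,295), 6 cm up. The open neck shows below it at (250,205), and the drawer is still out.

```bash
python3 -c "
from h import *
print(ticket.hand_in())"
```

```text
the job is handed in; nothing more can be done
None
```

I pulled the drawer out to its stop and left it there, and freed the cap; the gripper now holds it level about 6 cm above the open bottle. I handed the job in at about 16.4 s and no verdict came back.

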